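# Weigh down a scroll repair and set the bench timer

### The arm

A 6-joint arm with a two-finger parallel gripper is mounted at the origin on the work surface. World frame = base frame: x ahead of the robot, y to its left, z up, the work surface at z = 0. Lengths are in m, angles in rad, forces in N, time in s.
With the tool pointing down it reaches from about 0.35 to 0.975 m from the base axis. Payload 4.9 kg.
Tool frame: the origin (TCP) lies at the very end of the fingers, on their centre line; the grasp point (between the pads) lies ctrl.grip_point_offset behind it (ctrl.grip_point_offset is the distance from the TCP to the grasp point, in m); z points along the fingers, y is the direction in which the jaws open and shut (so a half turn about z gives the same grasp; the last joint's range is limited). The gripper opens to 85 mm and grips with 20 to 120 N. Pads are 22 mm wide; open, the fingers measure 114 mm over their backs; the gripper's body (76 mm by 85 mm) begins 54 mm behind the grasp point. The pads swing forward as they close: fully open they stand 13 mm farther back than shut.
Start: joints at [-1.467, 0.053, 1.613, -0, 1.476, -0.119], TCP at [0.138, -0.61, 0.231] pointing down, gripper open.
Joint ranges: [-3.01, 3.01], [-1.01, 2.22], [0.06, 2.58], [-1.02, 4.17], [0.09, 2.62], [-3.14, 3.14]. Speed limits (rad/s): [2.57, 2.57, 3.14, 3.14, 3.14, 3.14].

### API

Orientations are given as a rotation vector (axis times angle).
In Python, from station import ctrl gives the robot as it stands. The module is installed in compiled form; this text tells all that it offers.
- The arm moves only by the shell command python3 -m creep 'ROWS' [FORCE]. ROWS is JSON, a list of rows, each a list of 5 numbers: the closure in counts, from 0 (fully open) to 255 (shut), then the shift along the tool's x, y, z in mm, then the turn about the tool's z in rad. A call has 1 to 12 rows; each row is the pose to reach, as a shift and turn from the pose commanded when the call began, along the tool's axes at that moment; what a row does not reach only later rows make up. A row lasts 1/12 s, in which the tool goes at most 41.7 mm and 7.16 degrees, less where a joint would pass 70% of its speed; a pose out of reach is approached as far as the arm can. A call with a gripper value outside its range is refused whole. The fingers move at their own pace and stop on an object; FORCE is the grip in N (left out, the last holds). Time passes only in rows, so rows that repeat a pose let the fingers close. It gives the time, the measured TCP pose, the force and the opening at its end, in the units of the state.
- ctrl.get_obs(): the state, without advancing time (a new reading comes with each control period).
- ctrl.get_image(name): name is "scene" or "top" or "wrist"; returns the picture (384x512x3 uint8, red, green, blue); there is no depth.
- ctrl.calibration(name): a dict with "fx", "fy", "cx", "cy" (pixels), "R" (3x3) and "t" (3): a world point X has camera coordinates R X + t. Camera axes: x right, y down, z forward; pixel columns grow to the right and rows downward; lengths in m; the calibration is good to about 2 mm. A picture is of the moment at which its call begins: read the wrist's pose just before it. calibration takes no time and is no camera call; for the wrist camera it gives the pose at the moment of the call.
- ctrl.finish_job(): hands the job in, once; it reports no verdict.
Trained networks look in the newest picture that a camera, given by its name, has taken for a name from the list of things; names that differ only in an ending like _2 or _b are one class to them, and where a whole thing is asked for, a point or a joint stands for the part that bears it (a point fixed in the world has none). Each returns a list of dicts, best first, with "conf" (0 to 1); they miss things now and then, are a little off and sometimes report something else, mostly with a low value. They report only what shows in the picture. A call takes as long as a camera call.
- ctrl.boxes_of(camera, label): "rect" ([left, top, width, height] in pixels, round what is visible of it).
- ctrl.outline_of(camera, label): "mask" (384x512 bool, what is visible of it) and "rect" ([left, top, width, height] in pixels, round what is visible of it).
The state is a dict: "t": time; "q": joint angles; "dq": joint speeds; "effort": joint torques, N m; "tool_pos": TCP position; "tool_rot": TCP orientation; "contact_force": force on the tool from outside, world axes, zero at the start; "wrist_torque": the same for the moment, N m; "opening": finger opening in m.
Only numpy, scipy, OpenCV 4.12 (cv2) and the standard library are available. Lean on these libraries where they do the work, as an engineer would, in place of code of your own. Each camera call takes 0.05 s, during which the arm holds its last target. There are 200 camera calls.

### The job

Lay the big paper-wrapped weight gently on the scroll so that it covers the fresh paper patch, and let go of it. Then set the timer to 15 minutes by turning its stiff knob clockwise a quarter turn past the zero mark: the timer is light and slippery, so bear down on the knob while you turn it, enough that the timer does not spin or creep on its glass plate but never with more than about 3 kg, or the glass cracks. Leave the timer standing where it is and leave the other things on the bench alone.

Things in the scene. Friction and masses are not known exactly. Their poses are not given: they have to be found in the camera images.
- weight: Loose brick wrapped in pale paper, 110 x 56 x 40 mm, 0.5 to 0.8 kg, lying on the bench. Origin at the centre of its underside; x along its length, z up. (The smaller wrapped weight, 44 x 44 x 36 mm, holds the scroll down and stays where it is.)
- small_weight: Bystander: square paper-wrapped weight, 44 x 44 x 36 mm, standing on the far part of the scroll board. Origin at the centre of its underside.
- scroll: Fixed board, 260 x 240 mm and 6 mm thick, with the brown painted scroll mounted on it. Origin at the centre of its underside, z up; its top is 6 mm above.
- patch: Pale paper patch, flat, 86 x 32 mm, stuck on the scroll: the fresh repair, fixed. Origin at its centre, on the board's top; x along its length. It has no contact of its own: the weight rests on the board's top. The weight covers it when centred on it and lying the same way (either way round), with 12 mm to spare all round.
- glass: Fixed glass plate, 190 x 190 mm, 8 mm thick, on which the timer stands. Origin at the centre of its underside. It cracks if pressed with more than 35 N in all (the timer's own weight included).
- timer: Free-standing round bench timer of white plastic, 108 mm across, about 0.33 kg with its grey knob, on four hard smooth feet 38 mm from its axis (friction on the glass 0.4 to 0.6). Origin on its axis at its underside; x points away from the zero mark, z up. Turning the knob takes 0.2 N m: with less than 6 to 11 N (by friction) bearing down on it the whole timer spins instead.
- timer_face (a point): Centre of the flat face, 45 mm above the timer's origin. The knob turns about this axis: a disc 68 mm across, 6 mm thick, with a grip bar on it 52 mm long, 14 thick, 26 high. Its height varies and is not measured: disc top 9 to 15 mm, bar top 35 to 41 mm above this point. Fingertips astride the bar can rest on the disc and bear down; it does not sink, all there yields well under 1 mm.
- timer_zero (a point): The zero mark on the timer's face, 45 mm out from the axis: a long tick with a dark tab below it on the rim. Twelve ticks go round the face, 5 minutes (30 degrees) apart, the longer ones at 0, 15, 30 and 45.
- dial (a joint): Angle of the knob relative to the timer, rad, growing clockwise seen from above; starts at 0.2 to 0.5. At 0 the white line on one end of the grip bar points to the zero mark; 15 minutes is 1.571 (white line at the first long tick clockwise). The bar lies along the timer's x axis turned clockwise by this angle. It stays where it is left.
- paste_jar: Bystander: glass jar with a metal lid, 64 mm across, 75 mm high.
- brush: Bystander: brush lying on the bench.
- bone_folder: Bystander: flat bone folder, 150 x 22 x 6 mm, lying on the bench.

How it is judged:
On the way, in this order (a step that is already met when the one before it is completed fails the run):
1. the big weight rests on the scroll over the patch and is let go (x of weight in the frame of patch between -0.014 and 0.014 m and y of weight in the frame of patch between -0.014 and 0.014 m and angle between the x axis of weight and the x axis of patch, either way round below 0.3 rad and angle between weight's own z axis and vertical below 0.1 rad and height (world z) of weight below 0.01 m and contact force between weight and the fingers below 0.1 N), for 0.3 s.
2. the knob is set to 15 minutes (value of joint dial between 1.414 and 1.728 rad), for 0.2 s.
At the end, for the whole second after the job is handed in: The big weight lies flat on the scroll, centred on the patch within 14 mm each way and 0.3 rad; the dial stands at 15 minutes within 1.5 minutes (1.571 +- 0.157 rad); the timer stands upright at rest within 15 mm of its start, its zero mark too; the other things are where they were (all of step 2 and x of weight in the frame of patch between -0.014 and 0.014 m and y of weight in the frame of patch between -0.014 and 0.014 m and angle between the x axis of weight and the x axis of patch, either way round below 0.3 rad and angle between weight's own z axis and vertical below 0.1 rad and height (world z) of weight below 0.01 m and angle between timer's own z axis and vertical below 0.05 rad and linear speed of each of timer, weight below 0.02 m/s); the robot touches nothing.
It fails at once if the glass plate is pressed with more than 35 N (contact force between anything else and glass above 35 N).
It fails at once if the timer spins or is shifted on the glass by more than 15 mm (distance of any of timer_zero, timer from where it was at the start of the episode above 0.015 m).
It fails at once if the weight is pressed hard onto the scroll (more than 50 N) or dropped (falls by more than about 10 mm) (contact force between weight and scroll above 50 N or (linear speed of weight above 0.45 m/s and contact force between weight and the fingers below 0.1 N)).
It fails at once if another thing is moved by more than 20 mm (distance of any of small_weight, paste_jar, brush, bone_folder from where it was at the start of the episode above 0.02 m).
It also fails if it takes over 64 s, if anything falls off the work surface, if the arm or the gripper's body presses on something with over 40 N, if the wrist force passes 120 N, or if a joint passes its speed limit or range.

## Working session

There is one attempt and no reset: what is moved stays moved. The work goes in short steps, Python scripts to look and compute and a shell command to move; the robot and the scene stay as the last step left them, time stands still between calls to the robot, and variables do not carry over. Pictures are saved under pics/ and viewed, about 8 in all and at most 12, crops included, and the job is handed in when it is done.

```bash
mkdir -p pics
cat > h.py <<'E'
import numpy as np, cv2
from station import ctrl
def ray(cam,uv,z):
    c=ctrl.calibration(cam); R=np.array(c["R"]);t=np.array(c["t"])
    uv=np.atleast_2d(uv).astype(float)
    d=np.c_[(uv[:,0]-c["cx"])/c["fx"],(uv[:,1]-c["cy"])/c["fy"],np.ones(len(uv))]@R
    o=-R.T@t
    return o+d*((z-o[2])/d[:,2])[:,None]
def proj(cam,X):
    c=ctrl.calibration(cam); p=np.array(c["R"])@np.array(X)+np.array(c["t"])
    return np.array([c["fx"]*p[0]/p[2]+c["cx"],c["fy"]*p[1]/p[2]+c["cy"]])
def save(cam,name):
    im=ctrl.get_image(cam); cv2.imwrite(f"pics/{name}.png",im[:,:,::-1]); return im
E
python3 - <<'E'
from h import *
np.set_printoptions(precision=4,suppress=True)
a=save("scene","s0");b=save("top","t0")
o=ctrl.get_obs();print(o["t"],o["tool_pos"],o["tool_rot"],o["opening"],ctrl.grip_point_offset)
for cam in("top","scene"):
  c=ctrl.calibration(cam);print(cam,-np.array(c["R"]).T@c["t"],c["fx"])
for l,z in(("weight",.04),("patch",.006),("timer",.045),("dial",.08),("scroll",.006),("glass",.008),("small_weight",.042),("paste_jar",.075),("brush",.01),("bone_folder",.006)):
  for r in ctrl.outline_of("top",l)[:2]:
    m=r["mask"].astype(np.uint8)
    cs=cv2.findContours(m,0,2)[0]
    if not cs: continue
    k=max(cs,key=cv2.contourArea)
    p=ray("top",k[:,0,:],z)[:,:2]
    q=cv2.minAreaRect((p*1000).astype(np.float32))
    print(l,round(r["conf"],2),r["rect"],[np.round(x,1) for x in q])
E
```

```text
0.1 [ 0.138  -0.609   0.2302] [-3.1202 -0.349  -0.    ] 0.08552350617335848 0.0187
top [0.4614 0.0019 1.3425] 493.52236327708766
scene [1.1336 0.6716 0.7224] 393.370743554149
weight 0.96 [240.7, 219.4, 27.7, 40.4] [array([479.5,   6.1]), array([ 61.6, 112.3]), np.float64(82.3)]
patch 0.82 [341.2, 213.3, 23.3, 31.3] [array([ 515., -254.]), array([34.2, 87.6]), np.float64(57.8)]
timer 0.83 [144.3, 192.8, 41.1, 39.8] [array([540.2, 248.8]), array([103., 106.]), np.float64(1.5)]
dial 0.56 [150.8, 198.2, 22.5, 25.1] [array([541.5, 247.4]), array([61.9, 61.7]), np.float64(2.8)]
scroll 0.77 [297.9, 157.2, 96.6, 108.0] [array([ 563.5, -229.5]), array([245.6, 262.8]), np.float64(84.5)]
glass 0.74 [126.6, 172.8, 73.5, 74.5] [array([552.4, 258. ]), array([196. , 193.6]), np.float64(87.9)]
glass 0.63 [142.2, 191.5, 44.5, 42.1] [array([543.9, 255.8]), array([108.7, 114.6]), np.float64(1.5)]
small_weight 0.75 [310.3, 163.3, 21.8, 18.2] [array([ 661.9, -168.7]), array([44.1, 47.9]), np.float64(12.9)]
paste_jar 0.85 [240.9, 119.5, 23.2, 26.2] [array([755.2,  19.6]), array([69.3, 57.6]), np.float64(1.4)]
brush 0.84 [296.1, 133.8, 73.1, 13.7] [array([ 756.1, -195.3]), array([ 39.1, 200. ]), np.float64(1.5)]
bone_folder 0.66 [162.1, 131.9, 53.9, 13.1] [array([747.4, 200.6]), array([148. ,  22.3]), np.float64(86.5)]
```

View pics/t0.png

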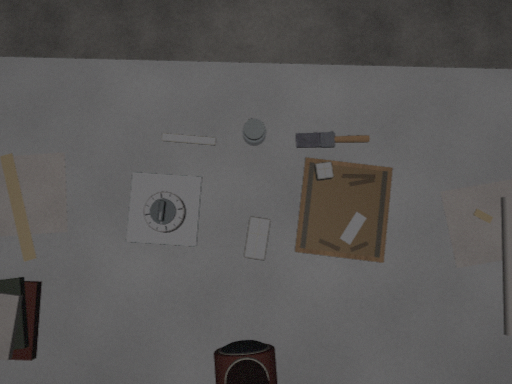

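View pics/s0.png

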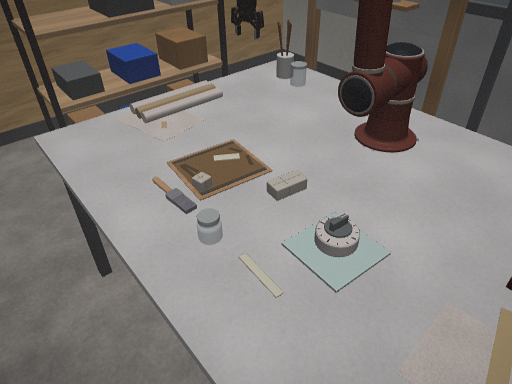

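The top view shows the weight at about (257,238), the patch at (353,228), the timer at (164,212) and the scroll, and the network masks agree. The scene view confirms the layout, with the small weight on the board's far corner.

```bash
cat >> h.py <<'E'
from scipy.spatial.transform import Rotation as Rn
def yaw():
    x=Rn.from_rotvec(ctrl.get_obs()["tool_rot"]).as_matrix()[:,0]; return np.arctan2(x[1],x[0])
def go(x,y,z,yd=None):
    o=ctrl.get_obs(); R=Rn.from_rotvec(o["tool_rot"]).as_matrix()
    s=R.T@(np.array([x,y,z])-o["tool_pos"])*1000
    t=0 if yd is None else (yaw()-np.radians(yd)+np.pi/2)%np.pi-np.pi/2
    print("shift",np.round(s,1),"turn",round(t,3),"rows",round(np.linalg.norm(s)/41.7,1),round(abs(t)/.125,1),"yaw",round(np.degrees(yaw()),1),"q6",round(o["q"][5],2))
E
python3 -c "
from h import *
go(.46,.0,.23,-8)"
```

```text
shift [ 448.6 -523.3    1.3] turn 0.362 rows 16.5 2.9 yaw 12.8 q6 -0.12
```

```bash
python3 -m creep '[[0,448,-523,0,0.36],[0,448,-523,0,0.36],[0,448,-523,0,0.36],[0,448,-523,0,0.36],[0,448,-523,0,0.36],[0,448,-523,0,0.36],[0,448,-523,0,0.36],[0,448,-523,0,0.36],[0,448,-523,0,0.36],[0,448,-523,0,0.36],[0,448,-523,0,0.36],[0,448,-523,0,0.36]]' 40
python3 -c "
from h import *
go(.46,.0,.23,-8)"
```

```text
t: 1.6
tool_pos: [0.3719, -0.1655, 0.2318]
tool_rot: [3.133, -0.216, 0.002]
contact_force: [0.4, -0.2, -0.2]
opening: 0.0852
shift [  64.5 -176.     1.8] turn 0.002 rows 4.5 0.0 yaw -7.9 q6 1.11
```

```bash
python3 -m creep '[[0,64,-176,0,0],[0,64,-176,0,0],[0,64,-176,0,0],[0,64,-176,0,0],[0,64,-176,0,0],[0,64,-176,0,0],[0,64,-176,0,0]]'
python3 - <<'E'
from h import *
save("wrist","w1");save("top","t1")
for r in ctrl.outline_of("wrist","weight")[:2]:
    k=max(cv2.findContours(r["mask"].astype(np.uint8),0,2)[0],key=cv2.contourArea)
    p=ray("wrist",k[:,0,:],.04)[:,:2]
    print(r["conf"],r["rect"],cv2.minAreaRect((p*1000).astype(np.float32)))
go(.48,.006,.012,-8)
E
```

```text
t: 2.18
tool_pos: [0.459, -0.0008, 0.2313]
tool_rot: [3.134, -0.211, -0.001]
contact_force: [-0.3, 0.8, -0.1]
opening: 0.0855
0.91 [226.6, 92.5, 49.7, 96.1] ((483.41973876953125, 0.4280815124511719), (56.1275634765625, 108.99244689941406), 82.41793060302734)
shift [ 20.  -11.5 219.3] turn 0.001 rows 5.3 0.0 yaw -7.9 q6 1.54
```

View pics/w1.png

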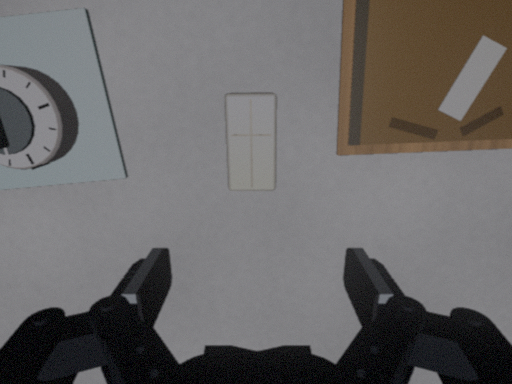

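The wrist view shows the weight upright at (251,141), with the patch visible at about (473,78). The measured size matches the true one, so I'm descending and gripping.

```bash
python3 - <<'E'
from h import *
ctrl.get_image("wrist")
for l in("patch","timer"):
  for r in ctrl.outline_of("wrist",l)[:1]:
    k=max(cv2.findContours(r["mask"].astype(np.uint8),0,2)[0],key=cv2.contourArea)
    p=ray("wrist",k[:,0,:],.006)[:,:2]
    print(l,r["conf"],r["rect"],cv2.minAreaRect((p*1000).astype(np.float32)))
E
python3 -m creep '[[0,24,-5,40,0],[0,24,-5,80,0],[0,24,-5,120,0],[0,24,-5,155,0],[0,24,-5,185,0],[0,24,-5,205,0],[0,24,-5,215,0],[0,24,-5,219,0],[0,24,-5,219,0]]'
python3 -m creep '[[255,0,0,0,0],[255,0,0,0,0],[255,0,0,0,0],[255,0,0,0,0],[255,0,0,0,0],[255,0,0,0,0],[255,0,0,0,0],[255,0,0,0,0],[255,0,0,0,0],[255,0,0,0,0],[255,0,0,0,0],[255,0,0,0,0]]' 50
```

```text
patch 0.81 [436.7, 32.0, 69.1, 88.5] ((516.8714599609375, -256.0447082519531), (34.135162353515625, 87.44509887695312), 58.78152847290039)
timer 0.95 [1.6, 67.2, 74.2, 101.3] ((534.8355102539062, 252.28895568847656), (88.97738647460938, 126.1292495727539), 66.82422637939453)
t: 3.23
tool_pos: [0.4833, -0.0005, 0.0122]
tool_rot: [-3.134, 0.217, 0.001]
contact_force: [1.2, -0.0, 0.1]
opening: 0.0855
t: 4.23
tool_pos: [0.4854, 0.0, 0.0147]
tool_rot: [-3.134, 0.216, -0.007]
contact_force: [-1.3, 2.3, 6.3]
opening: 0.0551
```

```bash
python3 -m creep '[[255,0,0,-10,0],[255,0,0,-30,0],[255,0,0,-60,0],[255,0,0,-95,0],[255,0,0,-110,0],[255,0,0,-110,0],[255,0,0,-110,0]]' 60
python3 - <<'E'
from h import *
go(.516,-.255,.12,-31.7)
save("wrist","w2")
E
```

```text
t: 4.82
tool_pos: [0.483, -0.0001, 0.1223]
tool_rot: [3.134, -0.215, 0.001]
contact_force: [-0.0, -0.2, -6.7]
opening: 0.0549
shift [ 67.5 248.    2.4] turn 0.416 rows 6.2 3.3 yaw -7.9 q6 1.55
```

View pics/w2.png

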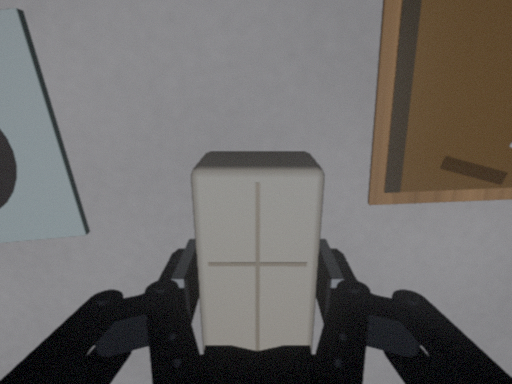

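Held level, the centre cross lies between the pads, and the load is about 0.68 kg. Carrying it over the patch now.

```bash
python3 -m creep '[[255,12,35,0,0.05],[255,20,75,0,0.15],[255,30,115,0,0.25],[255,40,155,0,0.35],[255,52,195,0,0.416],[255,62,228,0,0.416],[255,67,243,0,0.416],[255,67,248,0,0.416],[255,67,248,0,0.416],[255,67,248,0,0.416]]'
python3 -c "
from h import *
go(.516,-.255,.026,-31.7)"
```

```text
t: 5.7
tool_pos: [0.5145, -0.2532, 0.12]
tool_rot: [-3.02, 0.857, 0.007]
contact_force: [-0.5, 0.5, -6.0]
opening: 0.0548
shift [ 2.7  0.8 94. ] turn 0.0 rows 2.3 0.0 yaw -31.7 q6 1.54
```

```bash
python3 -m creep '[[255,2,1,25,0],[255,2,1,50,0],[255,2,1,70,0],[255,2,1,82,0],[255,2,1,88,0],[255,2,1,92,0],[255,2,1,94,0],[255,2,1,94,0],[255,2,1,94,0]]'
python3 -m creep '[[255,0,0,1,0],[255,0,0,2,0],[255,0,0,3,0],[255,0,0,3,0]]'
python3 -c "
from h import *
go(.516,-.255,.02,-31.7)"
```

```text
t: 6.45
tool_pos: [0.5179, -0.2573, 0.0297]
tool_rot: [3.022, -0.858, 0.004]
contact_force: [0.8, 0.1, -5.9]
opening: 0.0551
t: 6.78
tool_pos: [0.5169, -0.2568, 0.0253]
tool_rot: [-3.022, 0.858, 0.0]
contact_force: [0.3, 0.5, -7.4]
opening: 0.0549
shift [-1.8 -1.1  5.3] turn -0.0 rows 0.1 0.0 yaw -31.7 q6 1.53
```

```bash
python3 -m creep '[[255,-1,-1,1,0],[255,-1,-1,2,0],[255,-1,-1,2,0],[255,-1,-1,2,0]]'
python3 -m creep '[[255,0,0,1,0],[255,0,0,2,0],[255,0,0,2,0],[255,0,0,2,0]]'
```

```text
t: 7.12
tool_pos: [0.5165, -0.2553, 0.0231]
tool_rot: [-3.022, 0.858, 0.001]
contact_force: [0.3, -0.3, -5.9]
opening: 0.0546
t: 7.45
tool_pos: [0.5166, -0.2554, 0.0212]
tool_rot: [-3.022, 0.858, 0.0]
contact_force: [-0.6, -0.6, -6.0]
opening: 0.0547
```

```bash
python3 -m creep '[[255,0,0,1,0],[255,0,0,2,0],[255,0,0,2,0],[255,0,0,2,0]]'
python3 -m creep '[[255,0,0,1,0],[255,0,0,1,0],[255,0,0,1,0]]'
```

```text
t: 7.78
tool_pos: [0.5172, -0.2557, 0.0208]
tool_rot: [3.022, -0.858, 0.001]
contact_force: [-5.1, 2.0, 5.8]
opening: 0.0546
t: 8.03
tool_pos: [0.5174, -0.2559, 0.0208]
tool_rot: [3.022, -0.858, 0.001]
contact_force: [-7.2, 3.9, 10.3]
opening: 0.0547
```

```bash
python3 -m creep '[[255,0,0,-1,0],[200,0,0,-1,0],[100,0,0,-1,0],[0,0,0,-1,0],[0,0,0,-1,0],[0,0,0,-1,0],[0,0,0,-1,0],[0,0,0,-1,0],[0,0,0,-1,0],[0,0,0,-1,0]]'
python3 -m creep '[[0,0,0,-15,0],[0,0,0,-45,0],[0,0,0,-85,0],[0,0,0,-125,0],[0,0,0,-160,0],[0,-60,0,-190,0],[0,-60,0,-190,0],[0,-60,0,-190,0],[0,-60,0,-190,0]]'
python3 - <<'E'
from h import *
im=save("wrist","w3")
for r in ctrl.outline_of("wrist","weight")[:2]:
    k=max(cv2.findContours(r["mask"].astype(np.uint8),0,2)[0],key=cv2.contourArea)
    p=ray("wrist",k[:,0,:],.046)[:,:2]
    print(r["conf"],r["rect"],cv2.minAreaRect((p*1000).astype(np.float32)))
for r in ctrl.boxes_of("wrist","patch")[:2]: print("patch",r)
go(.53,.24,.23)
E
```

```text
t: 8.87
tool_pos: [0.5167, -0.2554, 0.0193]
tool_rot: [3.022, -0.858, 0.0]
contact_force: [-0.3, 0.6, -0.2]
opening: 0.0855
t: 9.62
tool_pos: [0.4657, -0.2239, 0.2105]
tool_rot: [3.021, -0.858, 0.005]
contact_force: [0.4, -0.1, -0.2]
opening: 0.0852
0.73 [230.2, 55.5, 56.0, 112.7] ((514.9413452148438, -254.22308349609375), (56.859336853027344, 108.93112182617188), 58.18559265136719)
shift [-189.  -428.5  -21.5] turn 0 rows 11.2 0.0 yaw -31.7 q6 1.53
```

View pics/w3.png

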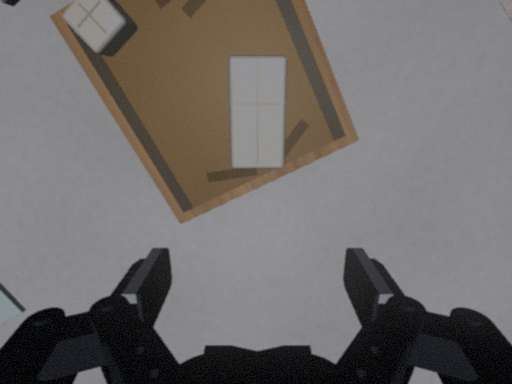

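The patch is fully covered and the weight measures (0.515,-0.254) at the right angle. Turning clockwise from the wrist's present half would pass J6's limit, so I'm swinging to the other half-turn as I go to the timer.

```bash
python3 -m creep '[[0,-10,-38,-10,-0.12],[0,-20,-76,-20,-0.24],[0,-30,-114,-30,-0.36],[0,-45,-150,-30,-0.48],[0,-60,-185,-30,-0.6],[0,-75,-220,-30,-0.72],[0,-85,-255,-30,-0.84],[0,-95,-290,-30,-0.96],[0,-105,-325,-30,-1.08],[0,-115,-360,-30,-1.2],[0,-120,-395,-30,-1.32],[0,-125,-420,-30,-1.44]]'
python3 -c "
from h import *
go(.60,.25,.24)"
```

```text
t: 10.77
tool_pos: [0.5806, 0.2019, 0.2373]
tool_rot: [-2.832, -1.358, 0.003]
contact_force: [0.2, 0.1, 0.1]
opening: 0.086
shift [ 49.6 -15.   -2.7] turn 0 rows 1.2 0.0 yaw 51.2 q6 0.89
```

```bash
python3 -m creep '[[0,25,-7,0,-0.12],[0,40,-12,0,-0.24],[0,50,-15,0,-0.36],[0,50,-15,0,-0.48],[0,50,-15,0,-0.6],[0,50,-15,0,-0.72],[0,50,-15,0,-0.84],[0,50,-15,0,-0.96],[0,50,-15,0,-1.08],[0,50,-15,0,-1.2],[0,50,-15,0,-1.32],[0,50,-15,0,-1.44]]'
python3 -m creep '[[0,0,0,0,-0.12],[0,0,0,0,-0.24],[0,0,0,0,-0.36],[0,0,0,0,-0.4],[0,0,0,0,-0.4],[0,0,0,0,-0.4]]'
python3 - <<'E'
from h import *
go(.54,.249,.12)
im=save("wrist","w4")
t=[.540,.249]
for l,z in (("timer",.045),("dial",.095)):
  for r in ctrl.outline_of("wrist",l)[:2]:
    k=max(cv2.findContours(r["mask"].astype(np.uint8),0,2)[0],key=cv2.contourArea)
    p=ray("wrist",k[:,0,:],z)[:,:2]
    print(l,r["conf"],r["rect"],cv2.minAreaRect((p*1000).astype(np.float32)))
for r in ctrl.boxes_of("wrist","timer_zero"): print(r)
im2=cv2.convertScaleAbs(im,alpha=1.6)
cv2.imwrite("pics/w4b.png",cv2.resize(im2[0:300,80:480],None,fx=2,fy=2,interpolation=2)[:,:,::-1])
E
```

```text
t: 11.77
tool_pos: [0.6001, 0.2474, 0.2371]
tool_rot: [-1.235, -2.886, 0.003]
contact_force: [-0.2, 0.1, 0.1]
opening: 0.0853
t: 12.27
tool_pos: [0.6, 0.2474, 0.2377]
tool_rot: [-0.649, -3.072, 0.002]
contact_force: [1.0, 0.3, 0.3]
opening: 0.0855
shift [ 55.4 -22.6 117.8] turn 0 rows 3.2 0.0 yaw 156.2 q6 -0.88
timer 0.79 [189.7, 63.7, 98.1, 102.7] ((545.494873046875, 250.72915649414062), (107.33623504638672, 108.74909973144531), 62.07822799682617)
dial 0.75 [209.0, 83.8, 64.4, 68.5] ((543.70654296875, 254.04653930664062), (59.790771484375, 59.854454040527344), 66.10919952392578)
{'rect': [189.3, 66.0, 101.4, 97.5], 'conf': 0.59}
```

View pics/w4b.png

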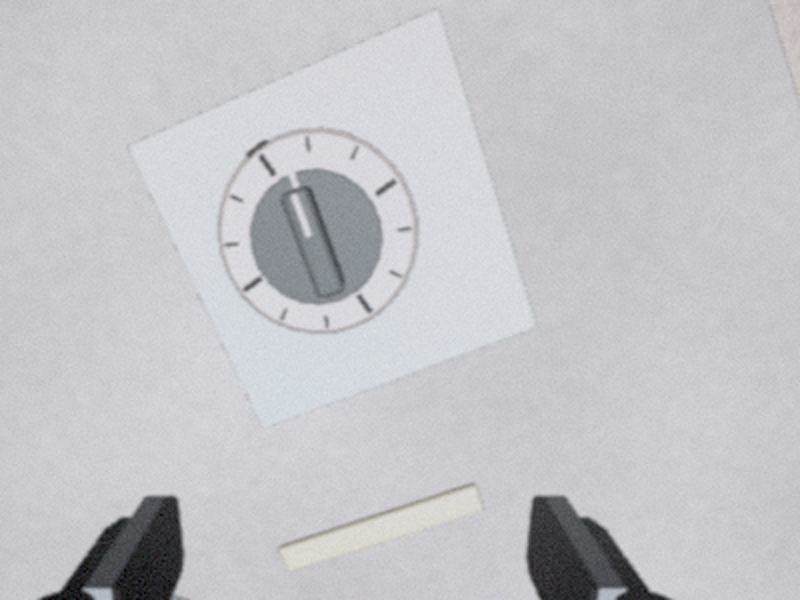

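The zero tick is at crop (267,165) and the 15-minute tick at (387,187). The grip bar runs from about (298,192) to (328,292), with its white line near the zero mark.

Run:
```python
from h import *
c=lambda u:np.array(u)/2+[80,0]
T=ray("wrist",[c(u) for u in((267,165),(387,187),(365,303),(253,284))],.045)[:,:2]
B=ray("wrist",[c(u) for u in((298,192),(328,292))],.083)[:,:2]
ctr=T.mean(0);print("ctr",ctr,T)
a=lambda v:np.degrees(np.arctan2(v[1],v[0]))
z=a(T[0]-T[2]);f=a(T[1]-T[3]);b=a(B[0]-B[1]);print("zero dir",z,"15 dir",f,"bar",b,B.mean(0), "dial",z-b)
go(*ctr,.2,b)
```

```text
ctr [0.54610901 0.24996326] [[0.50191161 0.24095583]
 [0.53760246 0.29434615]
 [0.59004173 0.2587306 ]
 [0.55488024 0.20582046]]
zero dir -168.59711638283127 15 dir 101.04373115212967 bar 172.00194779699325 [0.54582484 0.25000304] dial -340.5990641798245
shift [ 50.3 -19.4  38.8] turn -0.276 rows 1.6 2.2 yaw 156.2 q6 -0.88
```

```bash
python3 -m creep '[[170,20,-8,20,-0.1],[170,40,-16,40,-0.2],[170,50,-19,70,-0.276],[170,50,-19,100,-0.276],[170,50,-19,110,-0.276],[170,50,-19,110,-0.276],[170,50,-19,110,-0.276],[170,50,-19,110,-0.276],[170,50,-19,110,-0.276]]' 25
python3 -c "
from h import *
im=save('wrist','w5')
go(.546,.25,.075,172);go(.546,.25,.064)"
```

```text
t: 13.22
tool_pos: [0.5484, 0.2506, 0.1321]
tool_rot: [0.218, 3.13, 0.003]
contact_force: [0.7, -0.3, 0.0]
opening: 0.0283
shift [ 2.3 -0.9 56.8] turn 0.0 rows 1.4 0.0 yaw 172.0 q6 -1.13
shift [ 2.3 -1.  67.8] turn 0 rows 1.6 0.0 yaw 172.0 q6 -1.13
```

View pics/w5.png

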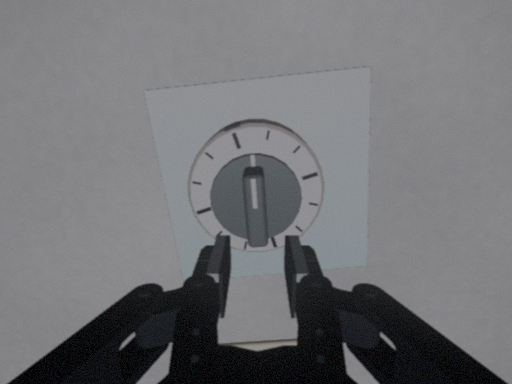

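The bar is centred between the fingers at columns 254–258 and aligned. Descending astride it.

```bash
python3 -m creep '[[190,2,-1,20,0],[190,2,-1,38,0],[190,2,-1,50,0],[190,2,-1,56,0],[190,2,-1,56,0],[190,2,-1,56,0],[190,2,-1,56,0]]'
python3 -m creep '[[190,0,0,2,0],[190,0,0,4,0],[190,0,0,4,0],[190,0,0,4,0]]'
```

```text
t: 13.85
tool_pos: [0.5453, 0.2497, 0.0747]
tool_rot: [0.218, 3.132, 0.001]
contact_force: [-0.2, -0.2, 1.0]
opening: 0.0219
t: 14.18
tool_pos: [0.5444, 0.2494, 0.0694]
tool_rot: [0.218, 3.134, 0.0]
contact_force: [-0.5, 0.5, -0.6]
opening: 0.0218
```

```bash
python3 -m creep '[[190,-1,0,1,0],[190,-1,0,2,0],[190,-1,0,2,0],[190,-1,0,2,0]]'
python3 -m creep '[[190,0,0,1,0],[190,0,0,1,0],[190,0,0,1,0]]'
```

```text
t: 14.52
tool_pos: [0.5453, 0.2492, 0.0672]
tool_rot: [-0.218, -3.134, 0.0]
contact_force: [0.6, 0.6, 0.0]
opening: 0.0217
t: 14.77
tool_pos: [0.5456, 0.2494, 0.0666]
tool_rot: [0.218, 3.134, 0.0]
contact_force: [1.1, 0.2, 1.7]
opening: 0.0215
```

```bash
python3 -m creep '[[255,0,0,0,0],[255,0,0,0,0],[255,0,0,0,0],[255,0,0,0,0],[255,0,0,0,0]]' 25
```

```text
t: 15.18
tool_pos: [0.5458, 0.2495, 0.0669]
tool_rot: [0.218, 3.133, 0.001]
contact_force: [0.8, 0.6, 4.2]
opening: 0.0137
```

Gripped the bar (13.7 mm opening) with 4 N down. Now bearing down step by step.

```bash
python3 -m creep '[[255,0,0,1,0],[255,0,0,1,0],[255,0,0,1,0]]'
python3 -m creep '[[255,0,0,1,0],[255,0,0,1,0],[255,0,0,1,0]]'
```

```text
t: 15.43
tool_pos: [0.5459, 0.2495, 0.0669]
tool_rot: [0.218, 3.133, 0.001]
contact_force: [-2.6, -0.7, 8.9]
opening: 0.0135
t: 15.68
tool_pos: [0.546, 0.2496, 0.0668]
tool_rot: [0.218, 3.133, 0.0]
contact_force: [-3.7, -1.0, 13.2]
opening: 0.013
```

```bash
python3 -m creep '[[255,0,0,1,0],[255,0,0,1.3,0],[255,0,0,1.3,0]]'
python3 -m creep '[[255,0,0,0,0.05],[255,0,0,0,0.1],[255,0,0,0,0.15],[255,0,0,0,0.2],[255,0,0,0,0.2]]'
python3 -c "
from h import *
print(ctrl.get_obs()['wrist_torque'],np.degrees(yaw()))"
```

```text
t: 15.93
tool_pos: [0.5461, 0.2496, 0.0668]
tool_rot: [0.217, 3.134, 0.0]
contact_force: [-7.5, -2.0, 19.7]
opening: 0.0136
t: 16.35
tool_pos: [0.546, 0.2493, 0.0668]
tool_rot: [0.531, 3.096, -0.001]
contact_force: [-7.0, -3.3, 19.9]
opening: 0.0135
[-0.57868189  1.37622194  0.03603541] 160.53358958657148
```

```bash
cat >> h.py <<'E'
def check(name,cam="wrist"):
    im=save(cam,name)
    c0=np.array([.5461,.25]); v=cv2.convertScaleAbs(im,alpha=1.6)[:,:,::-1].copy(); v=cv2.resize(v,None,fx=1.5,fy=1.5)
    for k in range(0,12):
        a=np.radians(191.4-30*k); p=proj(cam,[*(c0+.045*np.array([np.cos(a),np.sin(a)])),.053])*1.5
        cv2.circle(v,tuple(int(x) for x in p),4,(0,0,255) if k==0 else (0,200,0),1)
    cv2.imwrite(f"pics/{name}c.png",v[:576,:768])
E
python3 -c "
from h import *
check('w6')"
```

```text
(no output)
```

View pics/w6c.png

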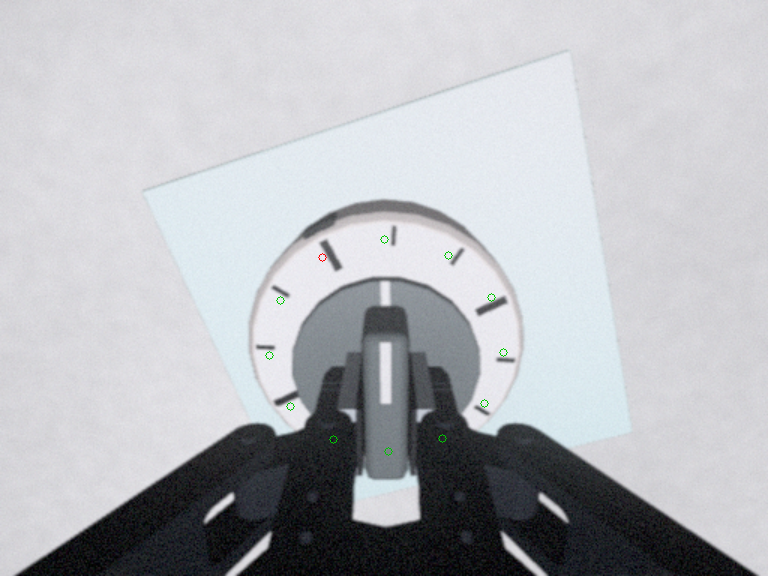

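```bash
python3 - <<'E'
from h import *
o=ctrl.get_obs();print(o["t"],o["contact_force"],np.degrees(yaw()))
R=np.array(ctrl.calibration("wrist")["R"]);print("cam up",np.degrees(np.arctan2(-R[1,1],-R[1,0])), "cam right",np.degrees(np.arctan2(R[0,1],R[0,0])))
P=ray("wrist",np.array([[143,190],[570,50],[630,431]])/1.5,.008)[:,:2];print(P)
a=lambda v:np.degrees(np.arctan2(v[1],v[0]))
print("edges",a(P[1]-P[0]),a(P[2]-P[1]))
T=ray("wrist",np.array([[331,255],[491,306],[286,399],[280,291],[393,235],[457,256],[506,360]])/1.5,.053)[:,:2]
ang=np.radians(-30*np.array([0,3,9,11,1,2,4]))
# fit centre, rotation (radius free)
from scipy.optimize import least_squares
f=lambda p:(T-np.c_[p[0]+p[3]*np.cos(ang+p[2]),p[1]+p[3]*np.sin(ang+p[2])]).ravel()
s=least_squares(f,[.546,.25,3.3,.045]).x;print(s[:2],np.degrees(s[2]),s[3])
E
python3 - <<'E'
# initial picture w4 for glass edges in top view via pixel angle only
from h import *
im=cv2.imread("pics/t0.png");im1=cv2.imread("pics/t1.png")
ctrl.get_image("top")
for r in ctrl.outline_of("top","glass")[:1]:
    k=max(cv2.findContours(r["mask"].astype(np.uint8),0,2)[0],key=cv2.contourArea)
    print(cv2.minAreaRect((ray("top",k[:,0,:],.008)[:,:2]*1000).astype(np.float32)))
E
```

```text
16.4 [-7.88913909 -3.67321041 19.41264929] 160.5991456732905
cam up 160.5290484104983 cam right 70.52024911677279
[[0.45672941 0.16816404]
 [0.46477848 0.356581  ]
 [0.65310405 0.34819307]]
edges 87.55384314684909 -2.5502418438865884
[0.54569901 0.24994083] 187.3190264210885 0.04536837575898449
((550.9934692382812, 213.01707458496094), (191.38156127929688, 103.94752502441406), 2.1974897384643555)
```

The ticks now fit 187.3° against 191.4° before, so the timer may have slipped about 4° (3 mm). A sideways load of 8.7 N was eating the feet's friction. I'll take that load off before turning on.

```bash
python3 -m creep '[[255,0.7,-0.7,0.3,0],[255,1.4,-1.3,0.5,0],[255,1.4,-1.3,0.5,0]]'
```

```text
t: 16.75
tool_pos: [0.5459, 0.2492, 0.0668]
tool_rot: [0.529, 3.092, 0.003]
contact_force: [-3.1, -0.8, 17.7]
opening: 0.0132
```

```bash
python3 -m creep '[[255,0.6,-0.4,0.8,0],[255,0.6,-0.4,0.8,0],[255,0.6,-0.4,0.8,0]]'
python3 -m creep '[[255,0,0,0,0.04],[255,0,0,0,0.08],[255,0,0,0,0.12],[255,0,0,0,0.16],[255,0,0,0,0.2],[255,0,0,0,0.24],[255,0,0,0,0.24]]'
python3 -c "
from h import *
print(ctrl.get_obs()['wrist_torque'],np.degrees(yaw()))"
```

```text
t: 17.0
tool_pos: [0.5459, 0.2493, 0.0668]
tool_rot: [0.528, 3.091, 0.004]
contact_force: [-2.4, -1.4, 19.5]
opening: 0.0135
t: 17.58
tool_pos: [0.5457, 0.2489, 0.0668]
tool_rot: [0.896, 3.006, 0.004]
contact_force: [-4.0, -1.6, 20.1]
opening: 0.0136
[-0.35067225  0.6621531   0.07338816] 146.79520635636095
```

```bash
cat >> h.py <<'E'
def phase(c0=(.5458,.2499)):
    im=cv2.cvtColor(ctrl.get_image("wrist"),cv2.COLOR_RGB2GRAY).astype(float)
    A=np.arange(0,360,.5); tx=yaw(); prof=np.zeros(len(A))
    for i,a in enumerate(np.radians(A)):
        v=[]
        for r in np.arange(.041,.0495,.001):
            p=proj("wrist",[c0[0]+r*np.cos(a),c0[1]+r*np.sin(a),.053])
            v.append(cv2.getRectSubPix(im.astype(np.float32),(1,1),(float(p[0]),float(p[1])))[0,0])
        prof[i]=np.mean(v)
    d=prof.copy(); rel=(A-np.degrees(tx)+180)%360-180; ok=abs(rel)<95
    d=np.where(ok,np.clip(np.median(d[ok])-d,0,None),0)
    best=[]
    for z in np.arange(170,212,.5):
        s=0
        for k in range(12):
            dd=(A-(z-30*k)+180)%360-180
            s+=(d*np.exp(-(dd/1.5)**2)).sum()*(1.5 if k%3==0 else 1)
        best.append((round(s,1),float(z)))
    return sorted(best)[::-1][:4]
E
python3 -c "
from h import *
print(phase(), np.degrees(yaw()), ctrl.get_obs()['contact_force'])"
```

```text
Traceback (most recent call last):
  File "h.py", line 35, in phase
    p=proj("wrist",[c0[0]+r*np.cos(a),c0[1]+r*np.sin(a),.053])
  File "h.py", line 10, in proj
    c=ctrl.calibration(cam); p=np.array(c["R"])@np.array(X)+np.array(c["t"])
ValueError: time passes only in moves, steps and waits
```

```bash
sed -i 's/    A=np.arange(0,360,.5); tx/    c=ctrl.calibration("wrist"); Rc=np.array(c["R"]); tc=np.array(c["t"])\n    def pj(X):\n        q=Rc@np.array(X)+tc; return c["fx"]*q[0]\/q[2]+c["cx"],c["fy"]*q[1]\/q[2]+c["cy"]\n    A=np.arange(0,360,.5); tx/; s/p=proj("wrist",\[c0\[0\]+r/p=pj([c0[0]+r/' h.py
python3 -c "
from h import *
print(phase(), np.degrees(yaw()), ctrl.get_obs()['contact_force'])"
```

```text
[(np.float64(2046.7), 187.5), (np.float64(1967.8), 188.0), (np.float64(1936.1), 187.0), (np.float64(1719.9), 188.5)] 146.85342848131504 [-3.37658327 -2.82184427 19.37127808]
```

The timer held at 187.5° while the knob turned, so the earlier lateral load was the cause. The dial is at about 40.7°, with 0.86 rad still to go.

```bash
python3 -m creep '[[255,0.2,-0.4,0.2,0.04],[255,0.2,-0.8,0.2,0.08],[255,0.2,-0.8,0.2,0.12],[255,0.2,-0.8,0.2,0.16],[255,0.2,-0.8,0.2,0.2],[255,0.2,-0.8,0.2,0.24],[255,0.2,-0.8,0.2,0.28],[255,0.2,-0.8,0.2,0.32],[255,0.2,-0.8,0.2,0.32]]'
python3 -c "
from h import *
print(phase(), np.degrees(yaw()), ctrl.get_obs()['contact_force'])"
```

```text
t: 18.43
tool_pos: [0.5454, 0.2486, 0.0667]
tool_rot: [1.364, 2.825, 0.006]
contact_force: [-3.7, -1.8, 20.4]
opening: 0.0137
[(np.float64(2224.7), 187.5), (np.float64(2178.8), 188.0), (np.float64(2060.2), 187.0), (np.float64(1937.4), 188.5)] 128.50984092539971 [-2.37616796 -2.29252525 19.66950804]
```

```bash
python3 -m creep '[[255,0,-0.5,0,0.05],[255,0,-0.5,0,0.1],[255,0,-0.5,0,0.15],[255,0,-0.5,0,0.2],[255,0,-0.5,0,0.25],[255,0,-0.5,0,0.3],[255,0,-0.5,0,0.3]]'
python3 -m creep '[[255,0,-0.3,0,0.05],[255,0,-0.3,0,0.1],[255,0,-0.3,0,0.15],[255,0,-0.3,0,0.2],[255,0,-0.3,0,0.25],[255,0,-0.3,0,0.25],[255,0,-0.3,0,0.25]]'
python3 -c "
from h import *
print(phase(), np.degrees(yaw()), ctrl.get_obs()['contact_force'])
check('w7')"
```

```text
t: 19.07
tool_pos: [0.5449, 0.2483, 0.0667]
tool_rot: [1.771, 2.589, 0.007]
contact_force: [-2.8, -1.3, 20.7]
opening: 0.0134
t: 19.65
tool_pos: [0.5446, 0.2482, 0.0667]
tool_rot: [2.079, 2.35, 0.008]
contact_force: [-2.9, -1.0, 20.2]
opening: 0.0136
[(np.float64(2553.1), 187.5), (np.float64(2497.8), 188.0), (np.float64(2388.4), 187.0), (np.float64(2227.9), 188.5)] 97.00230536962898 [-3.58802895 -1.50779727 20.47116085]
```

View pics/w7c.png

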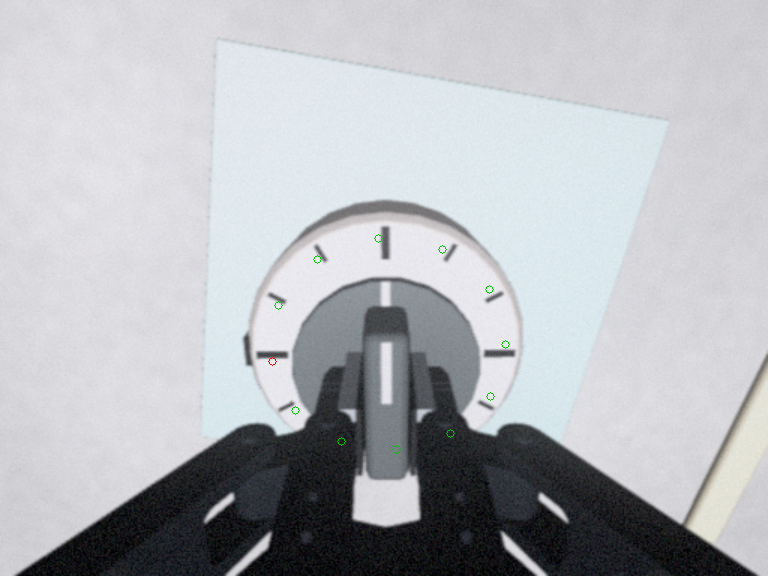

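The white line sits exactly on the 15-minute long tick (385,243), with zero at (272,355). Now unload, open and rise.

```bash
python3 -m creep '[[255,0,0,-1,0],[255,0,0,-2,0],[255,0,0,-2.5,0],[255,0,0,-2.5,0]]'
python3 -m creep '[[180,0,0,0,0],[170,0,0,0,0],[170,0,0,0,0],[170,0,0,0,0],[170,0,0,0,0]]'
python3 -m creep '[[170,0,0,-5,0],[170,0,0,-20,0],[170,0,0,-50,0],[170,0,0,-90,0],[170,-20,0,-130,0],[170,-40,0,-150,0],[170,-40,0,-150,0],[170,-40,0,-150,0]]'
python3 - <<'E'
from h import *
print(phase(),np.degrees(yaw()))
check("w8")
save("top","t8")
for l,z in(("weight",.046),("timer",.053),("small_weight",.042),("paste_jar",.075),("brush",.01),("bone_folder",.006)):
  for r in ctrl.outline_of("top",l)[:1]:
    k=max(cv2.findContours(r["mask"].astype(np.uint8),0,2)[0],key=cv2.contourArea)
    print(l,r["conf"],cv2.minAreaRect((ray("top",k[:,0,:],z)[:,:2]*1000).astype(np.float32)))
E
```

```text
t: 20.08
tool_pos: [0.5444, 0.2482, 0.0669]
tool_rot: [2.08, 2.35, 0.009]
contact_force: [2.9, 1.2, 9.0]
opening: 0.0135
t: 20.5
tool_pos: [0.5439, 0.2478, 0.0661]
tool_rot: [2.08, 2.35, 0.007]
contact_force: [4.0, -0.5, 7.4]
opening: 0.0284
t: 21.17
tool_pos: [0.547, 0.2071, 0.2154]
tool_rot: [2.083, 2.35, 0.003]
contact_force: [0.1, 0.5, -0.3]
opening: 0.0282
[(np.float64(1184.4), 189.0), (np.float64(1170.6), 188.5), (np.float64(1163.7), 189.5), (np.float64(1131.7), 188.0)] 96.94400698860294
weight 0.89 ((510.7411804199219, -250.6737060546875), (59.568031311035156, 110.58485412597656), 58.969268798828125)
timer 0.47 ((546.8214721679688, 200.34320068359375), (60.99342727661133, 17.646745681762695), 11.869133949279785)
small_weight 0.53 ((662.082763671875, -169.56216430664062), (48.498924255371094, 49.425933837890625), 10.211091995239258)
paste_jar 0.85 ((756.3543090820312, 17.743366241455078), (61.09220886230469, 70.15480041503906), 65.50328826904297)
brush 0.86 ((754.7080688476562, -193.95162963867188), (41.8491325378418, 202.72506713867188), 1.4540499448776245)
bone_folder 0.59 ((747.2958984375, 199.19989013671875), (145.23426818847656, 21.61432647705078), 86.61998748779297)
```

View pics/w8c.png

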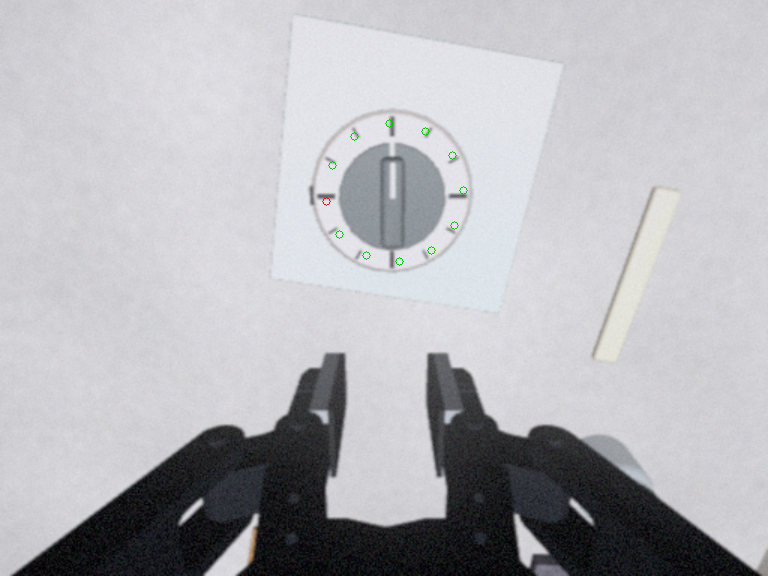

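The white line is on the 15-minute tick (392,125) and the timer stands in place, untouched. Handing in.

```bash
python3 -c "
from station import ctrl
ctrl.finish_job()"
```

```text
the job is handed in; nothing more can be done
```

I laid the big weight on the scroll over the patch and let go of it. I then turned the timer's knob to 15 minutes and handed the job in at about 21.5 s; the hand-in gives no verdict.

- **Weight:** The wrist camera put it within about 3 mm of the patch centre and within 1°. A later top-camera reading differed by about 5 mm, probably because it includes the weight's side faces. Both are inside the 14 mm limit. The most I pressed it onto the scroll was about 17 N.
- **Timer setting:** The last picture shows the white line on the 15-minute tick. While gripped, the dial read about 90.5° from the zero mark; 90° is exact.
- **Force on the glass:** I bore down on the knob with about 20 N. With the timer's own weight that is roughly 24 N, against the 35 N limit.
- **Timer movement:** It seems to have turned 2 to 4° early on, moving the zero mark about 2 to 3 mm, during gripping or the first bit of turning. The likely cause was a sideways load, and after I eased that it held still. My readings of the shift disagreed slightly (187.5° while pressing, 189° after letting go, 191.4° at the start).
- **Other things:** The small weight, jar, brush and bone folder all measured within about 2 mm of where they started, and the gripper was clear of everything.
- **A check that failed:** The top-camera reading of the timer's position at the end was useless because the arm blocked the view. I relied on the wrist picture instead.

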